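Fit the jar stop to the labelling stand

ROBOT

A 6-joint arm with a two-finger parallel gripper is mounted at the origin on a cart in front of the work surface, level with it; the furniture and walls round the work are solid. World frame = base frame: x ahead of the robot, y to its left, z up, the work surface at z = 0. Lengths are in m, angles in rad, forces in N, time in s.
With the tool pointing down it reaches from about 0.375 to 0.9 m from the base axis. Payload 3.1 kg.
Tool frame: the origin (TCP) lies at the very end of the fingers, on their centre line; the grasp point (between the pads) lies 19 mm behind it (grip_depth is the distance from the TCP to the grasp point, in m); z points along the fingers, y is the line along which they close (so a half turn about z gives the same grasp; the last joint's range is limited). The gripper opens to 85 mm and grips with 20 to 120 N. Pads are 22 mm wide; open, the fingers measure 114 mm over their backs; the gripper's body (76 mm by 85 mm) begins 54 mm behind the grasp point. The pads swing forward as they close: fully open they stand 13 mm farther back than shut.
Start: joints at [-1.494, 0.527, 1.433, -0, 1.181, -0.178], TCP at [0.158, -0.605, 0.231] pointing down, gripper open.
Joint ranges: [-3.08, 3.08], [-0.75, 2.2], [0.22, 2.44], [-1.43, 4.57], [0, 2.65], [-2.85, 2.85]. Speed limits (rad/s): [2.79, 2.79, 3.14, 3.14, 3.14, 3.14].

INTERFACE

Orientations are given as a unit quaternion [x, y, z, w].
In Python, from station import * gives the robot as it stands.
- The arm moves only by the tool apply_moves, never from a script. Its argument "plan" is a list of rows, each a list of 7 numbers: the shift along the tool's x, y, z in m, then the turn, a rotation vector about the tool's x, y, z in rad, then the gripper command: -1 is fully open, 1 is shut, values between are in proportion. In form: [[dx, dy, dz, wx, wy, wz, jaw], ...]. A call has 1 to 8 rows; each row shifts and turns the commanded pose from where the row before left it, along the tool's axes as they then stand; what a row does not reach is not made up. A row lasts 1/8 s, in which the tool goes at most 62.5 mm and 10.7 degrees, less where a joint would pass 70% of its speed; a pose out of reach is approached as far as the arm can. A call is refused whole if a number of a shift passes 0.0625 or a number of a turn 0.188, either way. A call with a gripper value outside its range is refused whole. The fingers move at their own pace and stop on an object; "force" is the grip in N (left out, the last holds). Time passes only in rows, so rows that do not move let the fingers close. It gives the time, the measured TCP pose, the force, the opening and the grip force at its end, in the units of the state.
- sense(): the state, without advancing time (a new reading comes with each control period).
- snapshot(name): name is "scene" or "top"; returns the picture (400x640x3 uint8, red, green, blue); there is no depth.
- calibration(name): a dict with "camera_matrix" (3x3 intrinsics, pixels), "k1" (the pictures are not rectified: a ray, as slopes to the right and down, at radius r is drawn at 1 + k1 r^2 times it, then the intrinsics apply), "R" (3x3) and "t" (3): a world point X has camera coordinates R X + t. Camera axes: x right, y down, z forward; pixel columns grow to the right and rows downward; lengths in m; the calibration is good to about 2 mm. A picture is of the moment at which its call begins. calibration takes no time and is no camera call.
- sign_off(): hands the job in; it is judged then, once.
The state is a dict: "t": time; "q": joint angles; "qd": joint speeds; "tau": joint torques, N m; "tcp_pos": TCP position; "tool_rot": TCP orientation; "force": force on the tool from outside, world axes, zero at the start; "ft_torque": the same for the moment, N m; "finger_gap": opening from 0.0 (shut) to 1.0 (fully open); "gripper_force": force on a finger pad.
Only numpy, scipy, OpenCV 4.12 (cv2) and the standard library are available. Lean on these libraries where they do the work, as an engineer would, in place of code of your own. Each camera call takes 0.05 s, during which the arm holds its last target. There are 200 camera calls.

TASK

Fit the orange jar stop to the sloping labelling stand: bring its steel foot into the rail from the open end on the left, under both lips, and slide it along fully home against the red end stop. Let go of it there and leave the candles, jar, bottles and wick spool standing where they are.

Things in the scene. Friction and masses are not known exactly. Their poses are not given: they have to be found in the camera images.
- jar_stop_center (a point): Loose jar stop (0.22-0.45 kg), centre, 38.5 mm above its underside. z up, y along its length; same after a half turn. From below: steel foot 70 long (y) x 40 wide (x) x 10 thick, corners rounded 8 mm; neck 16 wide x 60, z 10-23 mm over the underside; orange body 80 long x 56 wide, z 23-37; black grip 60 long x 24 wide, z 37-77, edges a little rounded: pinch it across the 24 mm.
- label_stand: Fixed labelling stand: brown wooden sloping board 290 wide (y) x 130 on a plywood frame, rising away from the robot at 25 degrees, back edge about 85 mm high. Origin: centre of its underside on the table. z up, x towards its back, y towards the rail's open end, on the robot's left.
- label_rail: Fixed aluminium rail on the slope, a C channel. Origin: mid length, centre of the channel floor, 65 mm over the table. y level along the rail to the open end, x across it up the slope, z square to the slope (25 degrees off vertical, leaning to the robot). Inside 46 wide, 16 high; two lips 4 thick (z 16-20 mm) leave a slot 26 wide from y -110 to +110 mm. No spring or latch.
- rail_mouth (a point): Centre of the channel floor at the open end, where the lips begin (rail y = +110 mm); axes as the rail's. From here outwards the floor runs on 35 mm as an apron without lips, between two guides 14 high that flare from about 46 to 60 mm apart. The jar stop's foot goes under the lips with 3 mm free each side and 6 mm in height, its neck in the slot.
- rail_home (a point): Point of the channel floor under the middle of the jar stop's foot when the foot's end touches the red end stop (rail y = -63 mm); axes as the rail's. The end stop is a red block 20 high that shuts the rail from y = -98 to -110 mm.
- spool_center (a point): Bystander, to be left alone: wooden-flanged spool of white cotton wick, 60 dia x 50 high; point at its centre, half-way up.
- lidded_jar_center (a point): Bystander, to be left alone: glass jar candle, 68 dia x 62 high; point at its centre, half-way up.
- candle_low_center (a point): Bystander, to be left alone: low poured candle tumbler, 58 dia x 50 high; point at its centre, half-way up.
- candle_mid_center (a point): Bystander, to be left alone: candle tumbler with a white lid, 60 dia x 70 high; point at its centre, half-way up.
- bottle_a_center (a point): Bystander, to be left alone: amber glass bottle with black cap, 56 dia x 164 high; point at its centre, half-way up.
- bottle_b_center (a point): Bystander, to be left alone: amber glass bottle with black cap, 55 dia x 149 high; point at its centre, half-way up.
Not all that is in view belongs to the job. Leave any purple look-alike of the part that bears jar_stop_center alone.

How it is judged:
By the outcome, as a careful person would: the job done as asked, in the order asked, and still so for the second after the job is handed in, with the robot touching nothing.
It also fails if it takes over 48 s, if anything falls off the work surface, if the arm or the gripper's body presses on something with over 40 N, if the wrist force passes 120 N, or if a joint passes its speed limit or range.

## Working session

There is one attempt and no reset: what is moved stays moved. The work goes in short steps, Python scripts to look and compute and a tool call to move; the robot and the scene stay as the last step left them, time stands still between calls to the robot, and variables do not carry over. Pictures are saved under pics/ and viewed, at most 10 in all, crops included, and the job is handed in when it is done.

Besides the shell and the picture viewer there is one more tool, called after "Emit:" as name(argument=value, ...) on one line, values as JSON. apply_moves: Moves the arm, as the interface text tells. Its arguments: {"type":"object","properties":{"plan":{"type":"array"},"force":{"type":"number"}},"required":["plan"]}

```bash
mkdir -p pics
python3 - <<'E'
from station import *
import cv2,numpy as np
for n in("scene","top"):
    im=snapshot(n); cv2.imwrite(f"pics/{n}0.png",im[:,:,::-1])
    c=calibration(n); print(n,np.round(c["camera_matrix"],1).tolist(),c["k1"],np.round(c["R"],3).tolist(),np.round(c["t"],3).tolist(), "pos",np.round(-np.array(c["R"]).T@c["t"],3))
s=sense(); print(s["t"],s["tcp_pos"],s["tool_rot"],s["finger_gap"])
E
```

```text
scene [[428.6, 0.0, 319.5], [0.0, 428.6, 190.9], [0.0, 0.0, 1.0]] -0.048659025101211645 [[-0.855, -0.519, -0.007], [-0.366, 0.612, -0.701], [0.368, -0.597, -0.713]] [0.447, 0.251, 1.316] pos [-0.011  0.864  1.118]
top [[462.2, 0.0, 310.1], [0.0, 462.2, 204.4], [0.0, 0.0, 1.0]] -0.10432534983834334 [[0.001, -1.0, 0.002], [-0.995, -0.001, -0.101], [0.101, -0.002, -0.995]] [-0.025, 0.541, 1.319] pos [ 0.405 -0.022  1.367]
0.1 [ 0.15810981 -0.60396225  0.23039797] [ 9.91834064e-01  1.27530912e-01  5.33667672e-05 -1.02577518e-03] 1.0022188510304686
```

View pics/scene0.png

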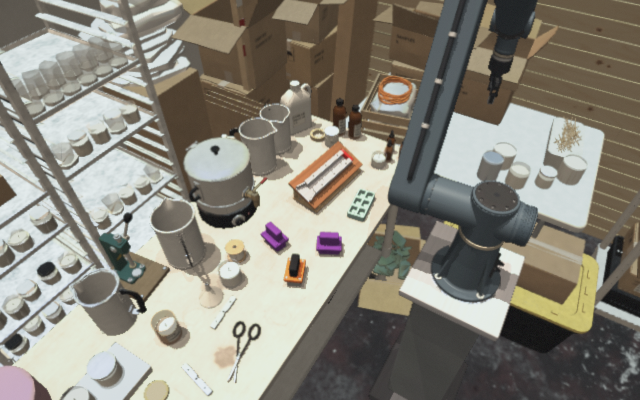

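View pics/top0.png

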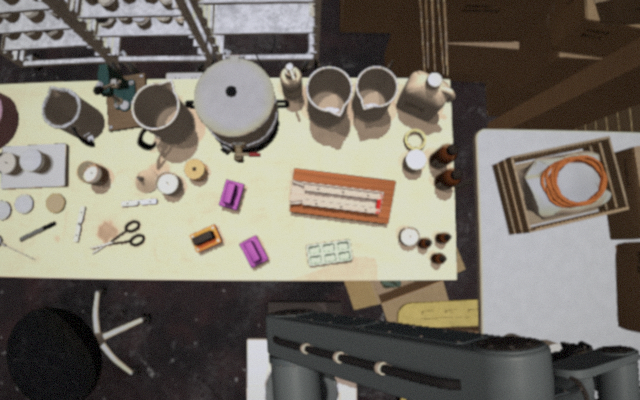

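The top view shows the orange block with a black grip at (206,238); in the scene view it is at (295,268). Two purple look-alikes are at top (232,195) and (254,250). The stand is at top (343,197), with the rail's open end on its left and the red stop at (379,204). The orange one fits the description. I'll confirm it in an enlarged crop.

```bash
cat > h.py <<'E'
import numpy as np,cv2
from station import *
def ray(n,px):
    c=calibration(n);K=np.array(c["camera_matrix"],float);R=np.array(c["R"]);t=np.array(c["t"])
    px=np.atleast_2d(np.array(px,float));d=(px-K[:2,2])/[K[0,0],K[1,1]]
    u=d.copy()
    for _ in range(20): u=d/(1+c["k1"]*(u**2).sum(1,keepdims=True))
    return -R.T@t,np.c_[u,np.ones(len(u))]@R
def onz(n,px,z):
    o,d=ray(n,px); return o+d*((z-o[2])/d[:,2])[:,None]
def proj(n,X):
    c=calibration(n);K=np.array(c["camera_matrix"],float)
    P=np.atleast_2d(X)@np.array(c["R"]).T+c["t"];u=P[:,:2]/P[:,2:]
    return u*(1+c["k1"]*(u**2).sum(1,keepdims=True))*[K[0,0],K[1,1]]+K[:2,2]
def tri(a,b):
    o1,d1=ray("scene",a);o2,d2=ray("top",b);out=[]
    for x,y in zip(d1,d2):
        s=np.linalg.lstsq(np.c_[x,-y],o2-o1,rcond=None)[0];p,q=o1+s[0]*x,o2+s[1]*y
        out.append(np.r_[(p+q)/2,np.linalg.norm(p-q)])
    return np.array(out)
E
python3 - <<'E'
from h import *
a=cv2.imread("pics/top0.png");b=cv2.imread("pics/scene0.png")
A=cv2.resize(a[155:275,185:405],None,fx=3.6,fy=3.6,interpolation=2) 
B=cv2.resize(b[140:290,255:375],None,fx=4,fy=4,interpolation=2)
cv2.imwrite("pics/ca.png",A);cv2.imwrite("pics/cb.png",B)
for n,im,roi in(("top",a,(185,215,225,260)),("scene",b,(275,245,315,295))):
    hsv=cv2.cvtColor(im,40);m=cv2.inRange(hsv,(5,170,120),(18,255,255))
    q=np.zeros_like(m);x0,y0,x1,y1=roi;q[y0:y1,x0:x1]=m[y0:y1,x0:x1]
    cs=cv2.findContours(q,0,2)[0];c=max(cs,key=cv2.contourArea);print(n,cv2.minAreaRect(c),cv2.contourArea(c))
    g=np.zeros_like(m);g[y0:y1,x0:x1]=cv2.inRange(im,(0,0,0),(70,70,70))[y0:y1,x0:x1]
    c=max(cv2.findContours(g,0,2)[0],key=cv2.contourArea);print(" grip",cv2.minAreaRect(c),cv2.contourArea(c))
E
```

```text
top ((208.4940643310547, 242.1721954345703), (8.723926544189453, 20.567020416259766), 46.97492980957031) 43.5
 grip ((203.80929565429688, 238.1958770751953), (7.107423305511475, 20.0023193359375), 66.03751373291016) 96.5
scene ((294.9119873046875, 270.9840087890625), (16.27857780456543, 21.46625518798828), 10.304845809936523) 88.0
 grip ((294.35601806640625, 265.2919921875), (8.3181734085083, 21.197927474975586), 10.30484676361084) 139.0
```

View pics/ca.png

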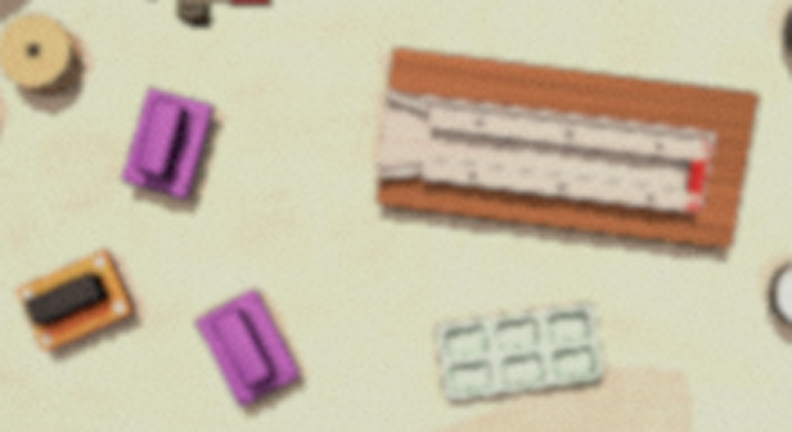

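View pics/cb.png

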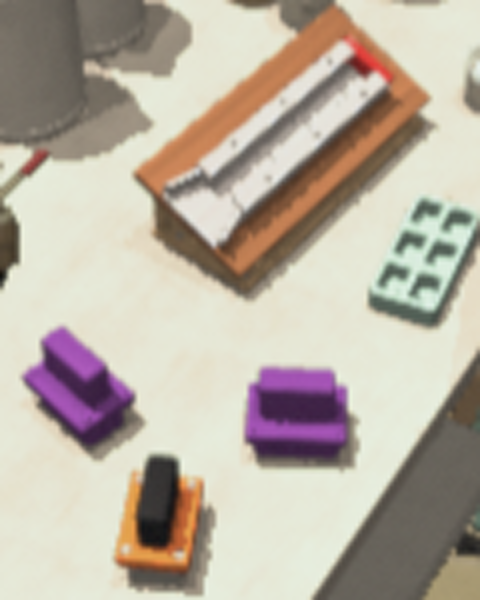

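The crops confirm the target: the orange body with the black grip, standing upright at ca (75,300), and the other two fully purple. The rail's open end is at the left at ca (400,137), with the lips starting around ca (428,95–185) and the red stop at ca (698,178). Next I'll measure to sub-pixel.

Run:
```python
from h import *
a=cv2.imread("pics/top0.png");b=cv2.imread("pics/scene0.png")
# fuller masks: orange+black union
def blob(im,roi,f):
    x0,y0,x1,y1=roi;q=np.zeros(im.shape[:2],np.uint8);q[y0:y1,x0:x1]=f(im)[y0:y1,x0:x1]
    return max(cv2.findContours(q,0,1)[0],key=cv2.contourArea)
hs=lambda lo,hi:(lambda im:cv2.inRange(cv2.cvtColor(im,40),lo,hi))
blk=lambda im:cv2.inRange(im,(0,0,0),(95,95,95))&~hs((0,120,0),(25,255,255))(im)
both=lambda im:(hs((4,140,60),(20,255,255))(im)|cv2.inRange(im,(0,0,0),(80,80,80)))
for n,im,r in(("top",a,(186,218,226,258)),("scene",b,(275,245,315,295))):
    for nm,f in(("blk",blk),("all",both)):
        c=blob(im,r,f);rc=cv2.minAreaRect(c);print(n,nm,np.round(rc[0],1),np.round(rc[1],1),round(rc[2],1))
        if n=="top":
            W=onz(n,cv2.boxPoints(rc),.077 if nm=="blk" else .03);print(np.round(W,3).tolist(),np.round(W.mean(0),4))
            e=[W[1]-W[0],W[2]-W[1]];e=max(e,key=np.linalg.norm);print("len axis deg",np.degrees(np.arctan2(e[1],e[0])))
# board
for n,im,r in(("top",a,(285,160,400,232)),("scene",b,(285,140,366,212))):
    c=blob(im,r,hs((3,110,70),(18,255,255)))
    p=cv2.approxPolyDP(cv2.convexHull(c),3,True)[:,0];print(n,"board",p.tolist())
    m=np.zeros(im.shape[:2],np.uint8);x0,y0,x1,y1=r
    hsv=cv2.cvtColor(im,40);rd=(cv2.inRange(hsv,(0,190,120),(4,255,255))|cv2.inRange(hsv,(172,150,100),(180,255,255)))
    m[y0:y1,x0:x1]=rd[y0:y1,x0:x1];M=cv2.moments(m,True);print(n,"red",M["m00"],M["m10"]/M["m00"],M["m01"]/M["m00"])
s=lambda p:(np.array(p)+.5)/3.6-.5+[185,155]
T=dict(bl=(393,47),br=(757,93),fr=(730,247),fl=(378,206))
P=s(list(T.values()));
print("board",np.round(np.r_[onz("top",P[:2],.085),onz("top",P[2:],.030)],4).tolist())
S=lambda p:(np.array(p)+.5)/4-.5+[255,140]
# triangulate: board back-left, back-right, front-left ; lip starts
sc=S([(137,175),(338,8),(428,97),(243,292),(200,165),(347,40),(243,212),(385,90)])
tp=s([(393,47),(757,93),(730,247),(378,206),(430,97),(714,133),(424,184),(696,213)])
print(np.round(tri(sc,tp),4).tolist())
```

```text
top blk [202.9 237.7] [ 7.2 20.7] 66.8
[[0.44, 0.306, 0.077], [0.463, 0.253, 0.077], [0.444, 0.244, 0.077], [0.421, 0.298, 0.077]] [0.442  0.2754 0.077 ]
len axis deg -66.66375157996809
top all [206.5 238.1] [18.3 25.5] 66.8
[[0.452, 0.321, 0.03], [0.481, 0.253, 0.03], [0.433, 0.231, 0.03], [0.403, 0.299, 0.03]] [0.4421 0.2756 0.03  ]
len axis deg -66.6645121810618
scene blk [293.7 264.6] [ 8.2 21.4] 9.5
scene all [294.8 268.4] [18.1 27.5] 9.5
top board [[294, 170], [393, 181], [387, 222], [291, 211]]
top red 10.0 378.0 203.7
scene board [[361, 164], [314, 209], [289, 183], [337, 142]]
scene red 2.0 345.0 154.5
board [[0.6389, 0.021, 0.085], [0.6031, -0.2636, 0.085], [0.4859, -0.2498, 0.03], [0.519, 0.0344, 0.03]]
[[0.637, 0.0198, 0.0813, 0.0057], [0.5999, -0.2656, 0.0829, 0.0077], [0.4863, -0.2489, 0.0334, 0.0013], [0.5195, 0.0346, 0.011, 0.0023], [0.5941, -0.0103, 0.09, 0.0102], [0.5695, -0.2311, 0.0809, 0.0056], [0.5359, -0.0018, 0.0685, 0.0065], [0.5142, -0.2178, 0.053, 0.0057]]
```

Run:
```python
from h import *
a=np.mean([snapshot("top").astype(float) for _ in range(6)],0)[:,:,::-1]
cv2.imwrite("pics/topavg.png",a.astype(np.uint8))
C=cv2.resize(a[170:225,288:388],None,fx=8,fy=8,interpolation=2);cv2.imwrite("pics/cc.png",np.clip(C,0,255))
s=lambda p:(np.array(p)+.5)/3.6-.5+[185,155]
for nm,p,z in(("bo",[(430,97),(714,133)],.0945),("fo",[(424,184),(696,213)],.0717)):
    print(nm,np.round(onz("top",s(p),z),4).tolist())
# predicted projection of rail model for check
ps=np.radians(-6.85);ex=np.array([np.cos(ps),np.sin(ps),0]);ey=np.array([-np.sin(ps),np.cos(ps),0]);t=np.radians(25)
X=ex*np.cos(t)+[0,0,np.sin(t)];Z=-ex*np.sin(t)+[0,0,np.cos(t)]
O=np.array([.5617,-.1145,.065])-ex*.0035
for nm,p in dict(moB=(13,110,20),moF=(-13,110,20),enB=(13,-98,20),enF=(-13,-98,20),obB=(27,110,20),obF=(-27,110,20),apB=(30,145,14),apF=(-30,145,14),flB=(30,145,0),redc=(0,-104,20)).items():
    W=O+(X*p[0]+ey*p[1]+Z*p[2])/1000;q=proj("top",W)[0];print(nm,np.round((q-[288,170]+.5)*8-.5))
```

```text
bo [[0.598, -0.0081, 0.0945], [0.5703, -0.2277, 0.0945]]
fo [[0.5327, -0.0033, 0.0717], [0.5101, -0.2163, 0.0717]]
moB [124. 165.]
moF [116. 235.]
enB [716. 236.]
enF [704. 306.]
obB [128. 127.]
obF [112. 273.]
apB [ 31. 102.]
apF [ 14. 263.]
flB [34. 91.]
redc [727. 273.][ WARN:0@4.663] global loadsave.cpp:1063 imwrite_ Unsupported depth image for selected encoder is fallbacked to CV_8U.
```

View pics/cc.png

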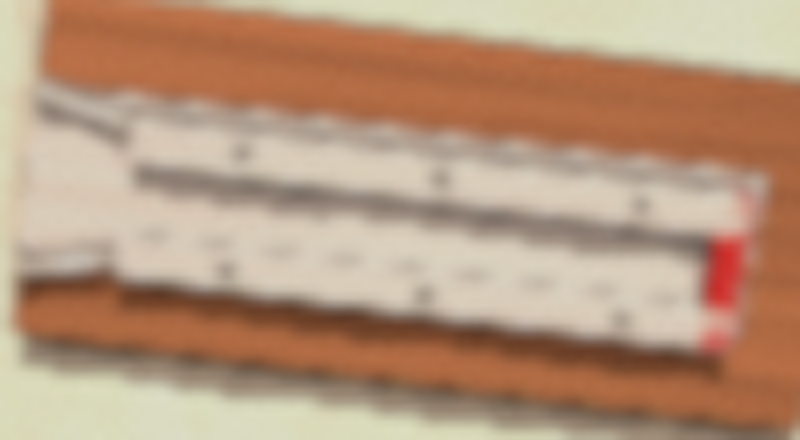

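The 8x crop shows the slot's back edge from (133,165) to (712,238), the lip starts near x≈115–133, and the red block's left face at ≈(708,235–305). My rail model projects to within a pixel of these. Now I'll plan the approach.

```bash
cat > p.py <<'E'
import numpy as np
from scipy.spatial.transform import Rotation as Ro, Slerp
from station import *
ps=np.radians(-7.0);t=np.radians(25)
ex=np.array([np.cos(ps),np.sin(ps),0]);ey=np.array([-np.sin(ps),np.cos(ps),0])
X=ex*np.cos(t)+[0,0,np.sin(t)];Z=-ex*np.sin(t)+[0,0,np.cos(t)]
O=np.array([.5617,-.1145,.065])-ex*.0035
H=.044  # tcp height over part underside
def down(a): a=np.radians(a);x=np.array([np.cos(a),np.sin(a),0]);z=np.array([0,0,-1.]);return Ro.from_matrix(np.c_[x,np.cross(z,x),z])
RR=Ro.from_matrix(np.c_[ey,np.cross(-Z,ey),-Z])
def rail(y,h=0,x=0): return O+X*x+ey*y+Z*(H+h)
def plan(wps,jaw,start=None):
    s=sense();p=np.array(s["tcp_pos"]);R=Ro.from_quat(s["tool_rot"])
    if start: p,R=start
    rows=[]
    for P,Q,n in wps:
        sl=Slerp([0,1],Ro.concatenate([R,Q]));Pa=np.array(p)
        for k in range(1,n+1):
            g=Pa+(P-Pa)*k/n;G=sl(k/n)
            d=R.inv().apply(g-p);w=(R.inv()*G).as_rotvec()
            d=np.round(d,4);w=np.round(w,3);rows.append([*d.tolist(),*w.tolist(),jaw])
            p=p+R.apply(d);R=R*Ro.from_rotvec(w)
    for i in range(0,len(rows),8): print(str(rows[i:i+8]).replace(" ",""))
    return p,R
E
python3 - <<'E'
from p import *
plan([(np.array([.48,-.27,.23]),down(50),10),(np.array([.48,.05,.2]),down(95),8),(np.array([.442,.2755,.14]),down(113.3),6)],-1)
E
```

```text
[[0.0396,-0.0242,0.0001,-0.0,-0.0,-0.062,-1],[0.041,-0.0217,0.0002,-0.0,-0.0,-0.061,-1],[0.0423,-0.0192,0.0001,-0.0,-0.0,-0.062,-1],[0.0434,-0.0165,0.0001,-0.0,-0.0,-0.062,-1],[0.0443,-0.0138,0.0001,-0.0,-0.0,-0.061,-1],[0.0451,-0.0111,0.0002,-0.0,-0.0,-0.062,-1],[0.0457,-0.0083,0.0001,-0.0,-0.0,-0.062,-1],[0.0461,-0.0054,0.0001,-0.0,-0.0,-0.062,-1]]
[[0.0463,-0.0026,0.0001,-0.0,-0.0,-0.061,-1],[0.0465,0.0003,0.0002,-0.0,-0.0,-0.062,-1],[0.0306,-0.0257,0.0038,-0.0,-0.0,-0.098,-1],[0.033,-0.0226,0.0037,-0.0,-0.0,-0.098,-1],[0.0351,-0.0192,0.0038,-0.0,-0.0,-0.098,-1],[0.0368,-0.0157,0.0037,-0.0,-0.0,-0.099,-1],[0.0381,-0.0121,0.0038,-0.0,-0.0,-0.098,-1],[0.0392,-0.0082,0.0038,-0.0,-0.0,-0.098,-1]]
[[0.0397,-0.0043,0.0037,-0.0,-0.0,-0.098,-1],[0.04,-0.0005,0.0038,-0.0,-0.0,-0.098,-1],[0.038,-0.003,0.01,0.0,-0.0,-0.053,-1],[0.0381,-0.0011,0.01,0.0,-0.0,-0.054,-1],[0.0381,0.0011,0.01,0.0,-0.0,-0.053,-1],[0.038,0.003,0.01,0.0,-0.0,-0.053,-1],[0.0377,0.0051,0.01,0.0,-0.0,-0.053,-1],[0.0375,0.007,0.01,0.0,-0.0,-0.054,-1]]
```

Emit:
apply_moves(plan=[[0.04,-0.024,0,0,0,-0.062,-1],[0.041,-0.022,0,0,0,-0.062,-1],[0.042,-0.019,0,0,0,-0.062,-1],[0.043,-0.0165,0,0,0,-0.062,-1],[0.044,-0.014,0,0,0,-0.062,-1],[0.045,-0.011,0,0,0,-0.062,-1],[0.046,-0.008,0,0,0,-0.062,-1],[0.046,-0.005,0,0,0,-0.062,-1]])

```text
t: 1.4
tcp_pos: [0.4164, -0.3365, 0.2315]
tool_rot: [0.93, 0.368, 0.0, 0.0]
force: [0.6, -0.5, -0.3]
finger_gap: 1.004
gripper_force: 0.0
```

Emit:
apply_moves(plan=[[0.046,-0.003,0,0,0,-0.062,-1],[0.0465,0,0,0,0,-0.062,-1],[0.031,-0.026,0.004,0,0,-0.098,-1],[0.033,-0.023,0.004,0,0,-0.098,-1],[0.035,-0.019,0.004,0,0,-0.098,-1],[0.037,-0.016,0.004,0,0,-0.098,-1],[0.038,-0.012,0.004,0,0,-0.098,-1],[0.039,-0.008,0.004,0,0,-0.098,-1]])

```text
t: 2.4
tcp_pos: [0.4781, -0.0285, 0.2074]
tool_rot: [0.743, 0.669, 0.0, 0.0]
force: [0.4, -0.5, 0.6]
finger_gap: 0.998
gripper_force: 0.0
```

Emit:
apply_moves(plan=[[0.04,-0.004,0.004,0,0,-0.098,-1],[0.04,0,0.004,0,0,-0.098,-1],[0.038,-0.003,0.01,0,0,-0.053,-1],[0.038,-0.001,0.01,0,0,-0.053,-1],[0.038,0.001,0.01,0,0,-0.053,-1],[0.038,0.003,0.01,0,0,-0.053,-1],[0.038,0.005,0.01,0,0,-0.053,-1],[0.0375,0.007,0.01,0,0,-0.054,-1]])

```text
t: 3.4
tcp_pos: [0.4402, 0.2774, 0.1392]
tool_rot: [0.548, 0.836, 0.0, 0.0]
force: [0.6, 0.6, 0.7]
finger_gap: 1.001
gripper_force: 0.0
```

Run:
```python
from p import *
plan([(np.array([.442,.2755,.14]),down(113.3),2),(np.array([.442,.2755,.044]),down(113.3),6)],-1)
s=sense();print(s["t"],s["tcp_pos"],s["force"])
import cv2
from h import snapshot
im=snapshot("top");cv2.imwrite("pics/t2.png",cv2.resize(im[150:280,150:330,::-1],None,fx=4,fy=4,interpolation=2))
```

```text
[[-0.0012,0.0004,-0.0004,0.0,0.0,0.002,-1],[-0.0012,0.0005,-0.0004,0.001,0.0,0.001,-1],[-0.0,-0.0,0.016,-0.0,0.0,0.0,-1],[-0.0,-0.0,0.016,-0.0,0.0,0.0,-1],[-0.0,-0.0,0.016,-0.0,0.0,0.0,-1],[-0.0,-0.0,0.016,-0.0,0.0,0.0,-1],[-0.0,-0.0,0.016,-0.0,0.0,0.0,-1],[-0.0,-0.0,0.016,-0.0,0.0,0.0,-1]]
3.4 [0.44023508 0.27737945 0.13918606] [0.64826894 0.56121468 0.73272325]
```

Emit:
apply_moves(plan=[[-0.001,0.0005,0,0,0,0.0015,-1],[-0.001,0.0005,0,0,0,0.0015,-1],[0,0,0.016,0,0,0,-1],[0,0,0.016,0,0,0,-1],[0,0,0.016,0,0,0,-1],[0,0,0.016,0,0,0,-1],[0,0,0.016,0,0,0,-1],[0,0,0.015,0,0,0,-1]])

```text
t: 4.45
tcp_pos: [0.4421, 0.2743, 0.0434]
tool_rot: [0.551, 0.835, 0.0, 0.0]
force: [-0.6, -0.1, -0.0]
finger_gap: 0.999
gripper_force: 0.0
```

Run:
```python
from h import *
b=snapshot("scene");cv2.imwrite("pics/s3.png",cv2.resize(b[200:310,240:350,::-1],None,fx=5,fy=5,interpolation=2))
s=sense();print(s["tcp_pos"],s["force"])
```

```text
[0.4410451  0.27399062 0.04187714] [-0.04926159 -0.327044   -0.78103687]
```

View pics/s3.png

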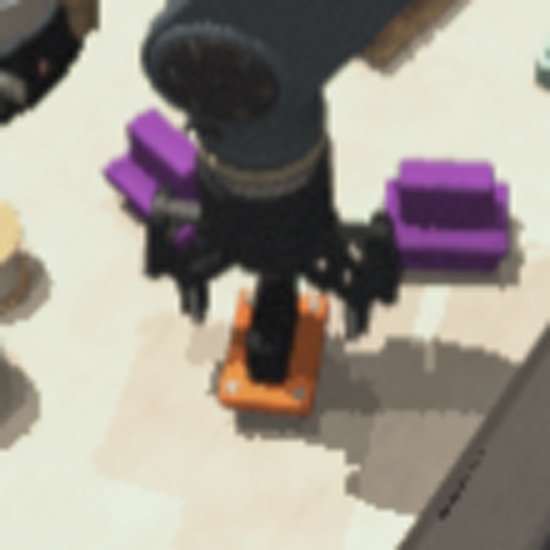

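The fingers straddle the black grip cleanly at crop (190,300) and (355,325), with both purple parts clear. I'll raise slightly and close.

Emit:
apply_moves(plan=[[0,0,-0.0015,0,0,0,-1],[0,0,0,0,0,0,1],[0,0,0,0,0,0,1],[0,0,0,0,0,0,1],[0,0,0,0,0,0,1],[0,0,0,0,0,0,1],[0,0,0,0,0,0,1],[0,0,0,0,0,0,1]], force=80)

```text
t: 5.5
tcp_pos: [0.4425, 0.2749, 0.0463]
tool_rot: [0.551, 0.835, 0.001, 0.0]
force: [0.7, 1.4, 5.7]
finger_gap: 0.268
gripper_force: 78.3
```

Run:
```python
from p import *
print([np.round(np.r_[sense()["tcp_pos"],sense()["force"]],4).tolist() for _ in range(3)])
s=sense();p0=np.array(s["tcp_pos"]);R0=Ro.from_quat(s["tool_rot"])
up=p0+[0,0,.08]
print("mouth tcp",rail(.110),"start",rail(.195,.03),np.degrees(RR.as_euler("ZYX")))
plan([(up,R0,4),(rail(.21,.05),RR,12),(rail(.200,.004),RR,4)],1)
```

```text
[[0.4425, 0.2749, 0.0463, 0.7007, 1.4299, 5.6942], [0.4425, 0.2749, 0.0463, 0.7007, 1.4299, 5.6942], [0.4425, 0.2749, 0.0463, 0.7007, 1.4299, 5.6942]]
mouth tcp [ 0.55317512 -0.0026272   0.10487754] start [0.55094997 0.08328435 0.13206678] [ 83.   0. 155.]
[[0.0,0.0,-0.02,0.0,0.0,0.0,1],[0.0,0.0001,-0.02,0.0,0.0,0.0,1],[0.0,-0.0,-0.02,0.0,0.0,0.0,1],[0.0,0.0,-0.02,0.0,0.0,0.0,1],[-0.0168,0.002,-0.002,-0.035,-0.01,0.043,1],[-0.0167,0.0029,-0.0017,-0.036,-0.009,0.043,1],[-0.0166,0.0036,-0.0015,-0.035,-0.01,0.044,1],[-0.0164,0.0044,-0.0012,-0.035,-0.009,0.043,1]]
[[-0.0163,0.0051,-0.0008,-0.036,-0.01,0.043,1],[-0.016,0.0058,-0.0005,-0.035,-0.01,0.043,1],[-0.0157,0.0065,-0.0001,-0.036,-0.009,0.043,1],[-0.0155,0.0072,0.0002,-0.035,-0.01,0.044,1],[-0.0151,0.0079,0.0007,-0.035,-0.01,0.043,1],[-0.0148,0.0084,0.0011,-0.036,-0.009,0.043,1],[-0.0143,0.0091,0.0016,-0.035,-0.01,0.043,1],[-0.014,0.0095,0.002,-0.036,-0.009,0.043,1]]
[[-0.0025,0.0,0.0115,0.0,-0.0,0.0,1],[-0.0025,0.0,0.0115,0.0,-0.0,0.0,1],[-0.0025,0.0,0.0115,0.0,-0.0,0.0,1],[-0.0025,0.0,0.0115,0.0,-0.0,0.0,1]]
```

Emit:
apply_moves(plan=[[0,0,-0.01,0,0,0,1],[0,0,-0.025,0,0,0,1],[0,0,-0.025,0,0,0,1],[0,0,-0.025,0,0,0,1],[0,0,-0.025,0,0,0,1],[0,0,0,0,0,0,1]])

```text
t: 6.25
tcp_pos: [0.4422, 0.2747, 0.1569]
tool_rot: [0.55, 0.835, 0.001, 0.001]
force: [-0.2, -0.4, -4.5]
finger_gap: 0.269
gripper_force: 79.0
```

Run:
```python
from p import *
s=sense();print(s["finger_gap"],s["gripper_force"],s["force"])
plan([(rail(.21,.05),RR,14),(rail(.21,.05),RR,2)],1)
```

```text
0.2693513206088978 78.95072937011719 [-0.16929645 -0.40518706 -4.46920643]
[[-0.0144,0.0018,0.0005,-0.03,-0.008,0.037,1],[-0.0143,0.0022,0.0007,-0.031,-0.008,0.037,1],[-0.0142,0.0028,0.0008,-0.03,-0.009,0.037,1],[-0.0141,0.0033,0.0011,-0.03,-0.008,0.037,1],[-0.014,0.0038,0.0013,-0.03,-0.008,0.037,1],[-0.0138,0.0042,0.0015,-0.031,-0.008,0.037,1],[-0.0136,0.0047,0.0018,-0.03,-0.009,0.037,1],[-0.0134,0.0051,0.002,-0.03,-0.008,0.037,1]]
[[-0.0132,0.0056,0.0023,-0.03,-0.008,0.038,1],[-0.013,0.0059,0.0026,-0.031,-0.008,0.037,1],[-0.0127,0.0064,0.0029,-0.03,-0.009,0.037,1],[-0.0124,0.0068,0.0032,-0.03,-0.008,0.037,1],[-0.0122,0.0071,0.0035,-0.03,-0.008,0.037,1],[-0.0119,0.0074,0.0038,-0.031,-0.008,0.037,1],[0.0,-0.0,-0.0,0.0,-0.0,-0.0,1],[0.0,-0.0,-0.0,0.0,-0.0,-0.0,1]]
```

Emit:
apply_moves(plan=[[-0.0144,0.0018,0.0005,-0.03,-0.008,0.037,1],[-0.0143,0.0022,0.0007,-0.031,-0.008,0.037,1],[-0.0142,0.0028,0.0008,-0.03,-0.009,0.037,1],[-0.0141,0.0033,0.0011,-0.03,-0.008,0.037,1],[-0.014,0.0038,0.0013,-0.03,-0.008,0.037,1],[-0.0138,0.0042,0.0015,-0.031,-0.008,0.037,1],[-0.0136,0.0047,0.0018,-0.03,-0.009,0.037,1],[-0.0134,0.005,0.002,-0.03,-0.008,0.037,1]])

```text
t: 7.25
tcp_pos: [0.4982, 0.1735, 0.1499]
tool_rot: [0.664, 0.738, 0.08, 0.092]
force: [0.6, 0.3, -4.7]
finger_gap: 0.264
gripper_force: 79.1
```

Emit:
apply_moves(plan=[[-0.0132,0.0056,0.0023,-0.03,-0.008,0.037,1],[-0.013,0.006,0.0026,-0.031,-0.008,0.037,1],[-0.0127,0.0064,0.003,-0.03,-0.009,0.037,1],[-0.0124,0.0068,0.0032,-0.03,-0.008,0.037,1],[-0.0122,0.007,0.0035,-0.03,-0.008,0.037,1],[-0.012,0.0074,0.0038,-0.031,-0.008,0.037,1],[0,0,0,0,0,0,1],[0,0,0,0,0,0,1]])

```text
t: 8.25
tcp_pos: [0.5428, 0.0991, 0.1477]
tool_rot: [0.731, 0.648, 0.141, 0.16]
force: [0.5, 0.9, -4.4]
finger_gap: 0.267
gripper_force: 79.1
```

Run:
```python
from p import *
from h import snapshot
import cv2
Q=[]
for i in range(6):
    im=snapshot("top");s=sense();Q.append(np.r_[s["tcp_pos"],s["tool_rot"]])
b=snapshot("scene");print(np.std(Q,0)[:3]);Q=np.mean(Q,0)
d=Q[:3]-O;print("rail coords mm",np.round(1e3*np.array([d@X,d@ey,d@Z]),1),"rot err",(RR.inv()*Ro.from_quat(Q[3:])).as_rotvec())
A=cv2.resize(im[160:235,240:340,::-1],None,fx=5.5,fy=5.5,interpolation=2)
B=cv2.resize(b[130:250,240:340,::-1],None,fx=3.4375,fy=3.4375,interpolation=2)
h=A.shape[0];cv2.imwrite("pics/m1.png",np.hstack([A[:,:450],B[:h]]))
plan([(rail(.20,.002),RR,6)],1,(Q[:3],Ro.from_quat(Q[3:])))
```

```text
[2.73254452e-04 4.24048406e-05 2.85632255e-04]
rail coords mm [ -1.4 210.   92.9] rot err [ 0.00288609 -0.00030085 -0.0016022 ]
[[-0.0017,0.0002,0.0078,-0.0,0.0,0.0,1],[-0.0016,0.0003,0.0078,-0.001,0.0,0.001,1],[-0.0017,0.0002,0.0078,-0.0,0.0,-0.0,1],[-0.0017,0.0003,0.0079,-0.001,0.0,0.0,1],[-0.0016,0.0002,0.0078,-0.0,0.0,0.0,1],[-0.0017,0.0003,0.0078,-0.001,0.0,0.001,1]]
```

View pics/m1.png

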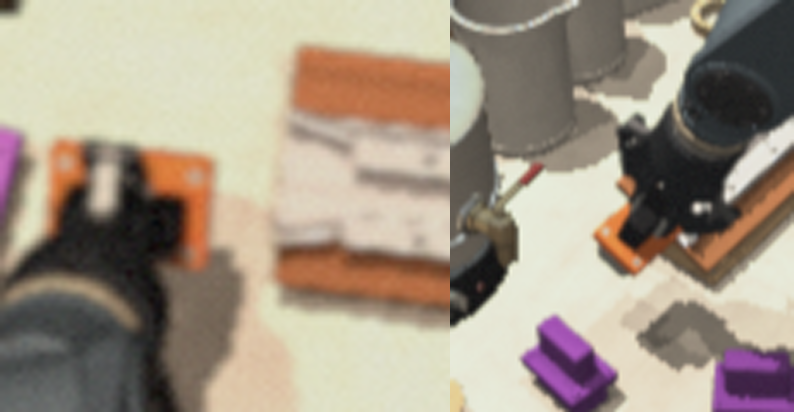

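The part is held square to the rail: orange top at m1 (130,200), open mouth at m1 (290,190), nothing between them. I'll lower to about 2–3 mm above the apron level, still outside it.

Emit:
apply_moves(plan=[[-0.0016,0.0003,0.0077,0,0,0,1],[-0.0016,0.0003,0.0077,-0.001,0,0.001,1],[-0.0016,0.0003,0.0077,0,0,0,1],[-0.0016,0.0002,0.0077,-0.001,0,0,1],[-0.0016,0.0002,0.0076,0,0,0,1],[-0.0016,0.0002,0.0076,-0.001,0,0.001,1],[0,0,0,0,0,0,1]])

```text
t: 9.48
tcp_pos: [0.5634, 0.0867, 0.107]
tool_rot: [0.732, 0.646, 0.143, 0.162]
force: [-0.7, -0.3, -4.0]
finger_gap: 0.265
gripper_force: 79.0
```

```bash
cat > st.py <<'E'
from p import *
from h import snapshot
import sys
Q=[];F=[]
for i in range(int(sys.argv[1]) if len(sys.argv)>1 else 3):
    snapshot("top");s=sense();Q.append(np.r_[s["tcp_pos"],s["tool_rot"]]);F.append(s["force"])
Q=np.mean(Q,0);d=Q[:3]-O;F=np.mean(F,0)
print(s["t"],"rail mm",np.round(1e3*np.array([d@X,d@ey,d@Z]),1),"rot err",np.round((RR.inv()*Ro.from_quat(Q[3:])).as_rotvec(),4),"F rail",np.round([F@X,F@ey,F@Z],1))
E
python3 st.py 6
```

```text
9.775 rail mm [  0.6 200.1  47. ] rot err [-0.0012 -0.0004  0.001 ] F rail [-1.9  0.1 -3.8]
```

Emit:
apply_moves(plan=[[-0.006,-0.0005,-0.001,0,0,0,1],[-0.006,0,0,0,0,0,1],[-0.006,0,0,0,0,0,1],[-0.006,0,0,0,0,0,1],[-0.006,0,0,0,0,0,1],[-0.006,0,0,0,0,0,1],[-0.006,0,0,0,0,0,1],[-0.006,0,0,0,0,0,1]])

```text
t: 10.78
tcp_pos: [0.5567, 0.0393, 0.1088]
tool_rot: [0.731, 0.647, 0.144, 0.163]
force: [-0.2, 0.5, -4.2]
finger_gap: 0.268
gripper_force: 79.1
```

```bash
python3 st.py 6
python3 - <<'E'
from h import *
a=snapshot("top");b=snapshot("scene")
A=cv2.resize(a[165:225,260:345,::-1],None,fx=5,fy=5,interpolation=2)
B=cv2.resize(b[150:230,270:340,::-1],None,fx=5,fy=5,interpolation=2)
cv2.imwrite("pics/m2.png",np.hstack([A,B[:300]]))
E
```

```text
11.075 rail mm [  0.2 152.   48.1] rot err [-0.0014 -0.0005  0.0013] F rail [-2.  -0.2 -3.2]
```

View pics/m2.png

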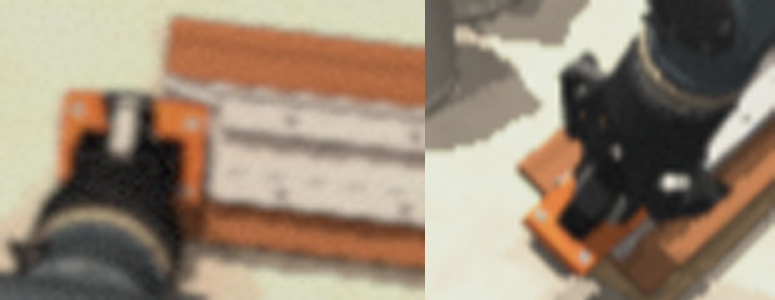

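The part's leading end is at the lip start (m2 ≈ (208,150)), lined up with the rail, with no contact force. I'll enter slowly.

Emit:
apply_moves(plan=[[-0.004,0,0,0,0,0,1],[-0.004,0,0,0,0,0,1],[-0.004,0,0,0,0,0,1],[-0.004,0,0,0,0,0,1],[-0.004,0,0,0,0,0,1]])

```text
t: 11.8
tcp_pos: [0.5542, 0.0196, 0.1085]
tool_rot: [0.731, 0.647, 0.144, 0.163]
force: [-0.4, -0.3, -4.5]
finger_gap: 0.268
gripper_force: 79.1
```

```bash
python3 st.py 4
```

```text
12.0 rail mm [1.000e-01 1.321e+02 4.800e+01] rot err [-0.0012 -0.0005  0.0012] F rail [-1.6  0.2 -3.9]
```

Emit:
apply_moves(plan=[[-0.005,0,0,0,0,0,1],[-0.005,0,0,0,0,0,1],[-0.006,0,0,0,0,0,1],[-0.006,0,0,0,0,0,1],[-0.006,0,0,0,0,0,1],[-0.006,0,0,0,0,0,1],[-0.006,0,0,0,0,0,1],[-0.006,0,0,0,0,0,1]])

```text
t: 13.0
tcp_pos: [0.5487, -0.0261, 0.1085]
tool_rot: [0.731, 0.647, 0.144, 0.163]
force: [0.2, 0.4, -4.4]
finger_gap: 0.267
gripper_force: 79.1
```

```bash
python3 st.py 3
```

```text
13.15 rail mm [ 0.2 85.7 48. ] rot err [-0.0017 -0.0011  0.0013] F rail [-1.7 -0.3 -3.7]
```

Emit:
apply_moves(plan=[[-0.008,0,0,0,0,0,1],[-0.008,0,0,0,0,0,1],[-0.008,0,0,0,0,0,1],[-0.008,0,0,0,0,0,1],[-0.008,0,0,0,0,0,1],[-0.008,0,0,0,0,0,1],[-0.008,0,0,0,0,0,1],[-0.008,0,0,0,0,0,1]])

```text
t: 14.15
tcp_pos: [0.5406, -0.0899, 0.1085]
tool_rot: [0.731, 0.647, 0.144, 0.163]
force: [-0.2, 0.6, -3.9]
finger_gap: 0.271
gripper_force: 79.1
```

```bash
python3 st.py 3
```

```text
14.3 rail mm [ 0.2 21.2 48. ] rot err [-0.0017 -0.0016  0.0017] F rail [-1.6 -0.6 -3.9]
```

Emit:
apply_moves(plan=[[-0.009,0,0,0,0,0,1],[-0.009,0,0,0,0,0,1],[-0.009,0,0,0,0,0,1],[-0.009,0,0,0,0,0,1],[-0.009,0,0,0,0,0,1],[-0.009,0,0,0,0,0,1],[-0.009,0,0,0,0,0,1],[-0.006,0,0,0,0,0,1]])

```text
t: 15.3
tcp_pos: [0.5322, -0.1589, 0.1085]
tool_rot: [0.732, 0.646, 0.144, 0.163]
force: [0.3, 0.3, -4.3]
finger_gap: 0.27
gripper_force: 79.1
```

```bash
python3 st.py 3
```

```text
15.45 rail mm [  0.  -47.8  48. ] rot err [-0.0015 -0.0013  0.0017] F rail [-1.9 -0.2 -3.6]
```

Emit:
apply_moves(plan=[[-0.003,0,0.001,0,0,0,1],[-0.003,0,0.001,0,0,0,1],[-0.002,0,0,0,0,0,1],[-0.002,0,0,0,0,0,1],[-0.0015,0,0,0,0,0,1]])

```text
t: 16.08
tcp_pos: [0.5314, -0.1694, 0.1066]
tool_rot: [0.731, 0.646, 0.144, 0.162]
force: [-0.9, 1.4, -1.8]
finger_gap: 0.271
gripper_force: 79.1
```

```bash
python3 st.py 3
```

```text
16.225 rail mm [ -0.4 -58.4  46.1] rot err [-0.0009 -0.0003  0.0012] F rail [-2.   1.5 -0.9]
```

Floor contact has just begun (the Z force has been taken up). I'll advance to the stop in small steps.

Emit:
apply_moves(plan=[[-0.0015,0,0,0,0,0,1],[-0.0015,0,0,0,0,0,1],[-0.001,0,0,0,0,0,1]])

```text
t: 16.6
tcp_pos: [0.531, -0.1735, 0.1066]
tool_rot: [0.731, 0.646, 0.144, 0.162]
force: [-1.4, 2.3, -1.2]
finger_gap: 0.269
gripper_force: 79.5
```

```bash
python3 st.py 2
```

```text
16.7 rail mm [ -0.3 -62.4  46.1] rot err [-0.001  -0.0002  0.0012] F rail [-1.9  2.6  1.6]
```

Emit:
apply_moves(plan=[[-0.001,0,0,0,0,0,1],[-0.001,0,0,0,0,0,1]])

```text
t: 16.95
tcp_pos: [0.5308, -0.1754, 0.1067]
tool_rot: [0.731, 0.646, 0.144, 0.162]
force: [-0.4, 3.0, 0.4]
finger_gap: 0.268
gripper_force: 79.6
```

```bash
python3 st.py 2
```

```text
17.05 rail mm [ -0.3 -64.3  46.1] rot err [-0.001  -0.0002  0.0011] F rail [-2.   2.   1.6]
```

Emit:
apply_moves(plan=[[-0.001,0,0,0,0,0,1],[-0.001,0,0,0,0,0,1],[-0.001,0,0,0,0,0,1]])

```text
t: 17.42
tcp_pos: [0.5305, -0.1775, 0.1067]
tool_rot: [0.731, 0.647, 0.145, 0.162]
force: [-0.6, 6.1, 3.0]
finger_gap: 0.266
gripper_force: 80.0
```

```bash
python3 st.py 2
```

```text
17.525 rail mm [ -0.3 -66.4  46.2] rot err [-0.0008  0.0022  0.0009] F rail [-0.7  5.4  2.6]
```

Emit:
apply_moves(plan=[[-0.001,0,0,0,0,0,1],[-0.001,0,0,0,0,0,1]])

```text
t: 17.77
tcp_pos: [0.5303, -0.1779, 0.1068]
tool_rot: [0.731, 0.647, 0.146, 0.16]
force: [0.4, 10.4, 5.3]
finger_gap: 0.268
gripper_force: 80.1
```

```bash
python3 st.py 2
python3 - <<'E'
from h import *
a=snapshot("top");b=snapshot("scene")
A=cv2.resize(a[165:225,310:395,::-1],None,fx=5,fy=5,interpolation=2)
B=cv2.resize(b[130:190,300:370,::-1],None,fx=5,fy=5,interpolation=2)
cv2.imwrite("pics/m3.png",np.hstack([A,B]))
E
```

```text
17.875 rail mm [ -0.4 -66.7  46.3] rot err [-0.0004  0.006   0.0003] F rail [1.  9.1 3.8]
```

View pics/m3.png

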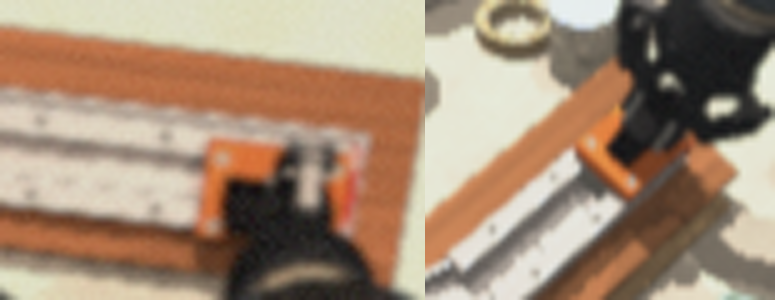

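Motion has stalled at rail y −66.7 mm while the push force rises. The orange body abuts the red block at m3 (355,190), so it's home. I'll ease most of the push, open, and back out along the tool axis.

Emit:
apply_moves(plan=[[0.001,0,0,0,0,0,1],[0.0005,0,0,0,0,0,1],[0,0,0,0,0,0,0.2],[0,0,0,0,0,0,-0.2],[0,0,0,0,0,0,-0.4],[0,0,0,0,0,0,-0.4],[0,0,0,0,0,0,-0.4]])

```text
t: 18.85
tcp_pos: [0.5305, -0.1793, 0.1067]
tool_rot: [0.732, 0.646, 0.144, 0.163]
force: [0.7, 0.7, 0.0]
finger_gap: 0.696
gripper_force: 0.0
```

```bash
python3 st.py 2
```

```text
18.95 rail mm [ -0.2 -68.   46. ] rot err [-0.0011 -0.0007  0.0011] F rail [0.  0.1 0.5]
```

Emit:
apply_moves(plan=[[0,0,-0.01,0,0,0,-0.4],[0,0,-0.015,0,0,0,-0.4],[0,0,-0.02,0,0,0,-0.4],[0,0,-0.025,0,0,0,-0.4],[0,0,-0.025,0,0,0,-0.4],[0,0,-0.025,0,0,0,-0.4],[0,-0.03,-0.02,0,0,0,-0.4],[0,-0.03,-0.02,0,0,0,-0.4]])

```text
t: 19.95
tcp_pos: [0.4085, -0.1638, 0.2266]
tool_rot: [0.731, 0.647, 0.144, 0.163]
force: [-1.3, -0.7, 1.3]
finger_gap: 0.697
gripper_force: 0.0
```

Run:
```python
from h import *
from p import O,X,ey,Z
a=snapshot("top");b=snapshot("scene")
A=cv2.resize(a[165:225,310:395,::-1],None,fx=5,fy=5,interpolation=2)
B=cv2.resize(b[130:190,300:370,::-1],None,fx=5,fy=5,interpolation=2)
cv2.imwrite("pics/m4.png",np.hstack([A,B]))
for y in(-.103,-.023):
    W=[O+X*x+ey*y+Z*.037 for x in(-.028,.028)]
    print((proj("top",W)-[310,165]+.5)*5, (proj("scene",W)-[300,130]+.5)*5+[425,0])
print(sense()["t"],sense()["tcp_pos"])
```

```text
[[337.62286508 253.45981832]
 [353.85726304 158.62131578]] [[694.70028685 138.31996044]
 [639.59583282  86.04345386]]
[[195.25922628 235.95516892]
 [209.46648476 140.7785862 ]] [[629.9610431  196.73469155]
 [573.48677626 142.73370057]]
20.05 [ 0.40626602 -0.16198804  0.22589786]
```

View pics/m4.png

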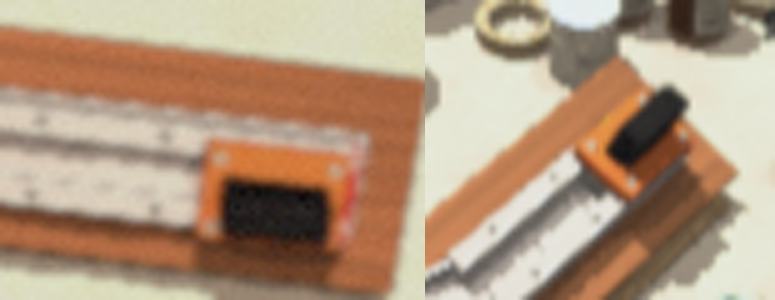

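The jar stop sits flush in the rail at the red block. Its corners at m4 (210,140) and (197,238) match the predicted home corners (209,141) and (195,236). The gripper is clear, so I'm handing in.

```bash
python3 -c "
from station import *
print(sign_off())"
```

```text
the job is handed in; nothing more can be done
None
```

The orange jar stop is in the rail under both lips and fully home against the red end stop. It was released there at about 20 s, and the arm touched none of the candles, jar, bottles, spool or purple look-alikes.

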